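Wind a pipe ring tight in the crank clamp

TASK

Stand the tall, narrow pipe ring upright on the bed of the crank clamp, between its jaw and its V block, and let go of it. Then take the crank by its loose grip and wind it clockwise (seen from above) in steady circles, without letting go, until the jaw has pushed the ring home into the V and holds it firmly; feel for the rise in the crank's resistance and do not overtighten. Let go and leave everything else on the table where it is.

Things in the scene. Friction and masses are not known exactly. Their poses are not given: they have to be found in the camera images.
- pipe_clamp: hand-cranked pipe clamp fixed to the table: dark base plate 270 x 100 x 12 mm (local x -55 to +215, y +-50) with a grey gear housing (76 x 70 mm, top 58 mm above the table, bearing cap to 64 mm). Origin: on the table under the crank's vertical axis; local z up, local +x is the way the jaw closes, from the housing towards the V block.
- bed (a point): point on the flat bed (top of the base plate, 12 mm above the table) between jaw and V block, at local x = 110 mm, y = 0 of the clamp. The steel V block beyond it is 40 mm high; its 90 degree V opens to local -x, mouth 48 mm wide, apex line upright in the plane y = 0. It is bolted down with its apex anywhere from x = 158 to 174 mm, so the jaw's travel is not known beforehand.
- jaw: flat steel jaw on a square ram that slides along the clamp's local x, 20 mm per turn of the crank; 56 mm wide, 13 to 49 mm above the table. Its origin is the clamp's origin when the crank reads 0 and moves with it. Front: a flat spring-backed pad, 78 mm ahead of that origin (local x), yielding 1 mm per 70 N. Gear friction keeps its push when the crank is let go.
- crank (a joint): crank angle, rad, about the vertical axis through the clamp's origin; grows clockwise seen from above, which closes the jaw by 3.18 mm per rad. At 0 the arm points to the clamp's local -x; at angle a the grip's axis is at local (-55 cos a, +55 sin a) mm. Starts between -0.2 and 1.4; the ring is home somewhere between 12 and 18 (2 to 3 turns).
- crank_axis (a point): top of the crank's hub, 80 mm above the table, on its axis. Free winding takes 7 N along the circle at the grip (0.40 N m dry friction), less and as little as nothing when stopped. Each 50 N of clamping adds 3 N. Firm is near 130 N of clamping, when the grip takes 7 to 8 N more than in free winding. Below 50 N the ring is loose; above 250 N (14 N more) it is marked.
- grip: the crank's grip, a black upright cylinder, diameter 24 mm, 60 mm long, spinning freely on its pin 55 mm from the crank's axis. Origin: centre of its lower end, 83 mm above the table, z up along it. The 16 mm wide crank arm below it ends at 80 mm above the table; the bare pin end stands 4 mm above the grip's top.
- tall_ring: the work: rusty brown upright piece of steel pipe, diameter 34 mm, 50 mm tall, standing on the table in front of the clamp. Origin: centre of its underside, z up.
- wide_ring: another pipe ring, dark, diameter 48 mm, 34 mm tall, standing near the tall one; not wanted. Origin: centre of its underside.
- square: flat red magnetic square, 74 x 90 x 22 mm, at the back right of the table; leave alone. Origin: centre of its underside.
- bolt: lying hexagon bolt, 22 x 66 x 19 mm, behind the clamp; leave alone. Origin: centre of its underside.

How it is judged:
By the outcome, as a careful person would: the job done as asked, in the order asked, and still so for the second after the job is handed in, with the robot touching nothing.
It also fails if it takes over 72 s, if anything falls off the work surface, if the arm or the gripper's body presses on something with over 40 N, if the wrist force passes 120 N, or if a joint passes its speed limit or range.

ROBOT

A 6-joint arm with a two-finger parallel gripper is mounted at the origin on a cart in front of the work surface, level with it; the furniture and walls round the work are solid. World frame = base frame: x ahead of the robot, y to its left, z up, the work surface at z = 0. Lengths are in m, angles in rad, forces in N, time in s.
With the tool pointing down it reaches from about 0.35 to 0.85 m from the base axis. Payload 8.1 kg.
Tool frame: the origin (TCP) lies at the very end of the fingers, on their centre line; the grasp point (between the pads) lies manip.tcp_to_grasp behind it (manip.tcp_to_grasp is the distance from the TCP to the grasp point, in m); z points along the fingers, y is the line along which they close (so a half turn about z gives the same grasp; the last joint's range is limited). The gripper opens to 85 mm and grips with 20 to 120 N. Pads are 22 mm wide; open, the fingers measure 114 mm over their backs; the gripper's body (76 mm by 85 mm) begins 54 mm behind the grasp point. The pads swing forward as they close: fully open they stand 13 mm farther back than shut.
Start: joints at [1.164, 0.13, 1.488, -0, 1.523, -0.085], TCP at [0.19, 0.569, 0.231] pointing down, gripper open.
Joint ranges: [-2.96, 2.96], [-0.89, 2.26], [0.02, 2.5], [-1.34, 4.48], [0, 2.73], [-2.66, 2.66]. Speed limits (rad/s): [2.39, 2.39, 2.79, 3.14, 3.14, 3.14].

INTERFACE

Orientations are given as [roll, pitch, yaw] about the fixed x, y, z axes, in that order (R = Rz(yaw) Ry(pitch) Rx(roll)).
In Python, from rig import manip gives the robot as it stands.
- The arm moves only by the shell command python3 -m pendant 'ROWS' [FORCE]. ROWS is JSON, one flat list of numbers, 7 for each row, row after row: the opening, from -1 (shut) to 1 (fully open), so that 0 is half open, then the shift along the world's x, y, z in mm, then the turn, a rotation vector about the world's x, y, z in rad. A call has 1 to 8 rows; each row shifts and turns the commanded pose from where the row before left it; what a row does not reach is not made up. A row lasts 1/8 s, in which the tool goes at most 62.5 mm and 10.7 degrees, less where a joint would pass 70% of its speed; a pose out of reach is approached as far as the arm can. A call is refused whole if a number of a shift passes 62.5 or a number of a turn 0.188, either way. A call with a gripper value outside its range is refused whole. The fingers move at their own pace and stop on an object; FORCE is the grip in N (left out, the last holds). Time passes only in rows, so rows that do not move let the fingers close. It gives the time, the measured TCP pose, the force, the opening and the grip force at its end, in the units of the state.
- manip.sense(): the state, without advancing time (a new reading comes with each control period).
- manip.get_image(name): name is "side" or "top"; returns a dict with "img" (480x640x3 uint8, red, green, blue), "mtx" (3x3 intrinsics, pixels), "world_to_cam" (4x4, takes a point from world to camera coordinates). Camera axes: x right, y down, z forward; pixel columns grow to the right and rows downward; lengths in m; the calibration is good to about 2 mm. A picture is of the moment at which its call begins. There is no depth.
- manip.hand_in(): hands the job in; it is judged then, once.
The state is a dict: "time": time; "joints": joint angles; "qd": joint speeds; "joint_efforts": joint torques, N m; "eef_pos": TCP position; "tool_rot": TCP orientation; "force": force on the tool from outside, world axes, zero at the start; "moment": the same for the moment, N m; "finger_gap": opening from 0.0 (shut) to 1.0 (fully open); "grip_force": force on a finger pad.
Only numpy, scipy, OpenCV 4.12 (cv2) and the standard library are available. Lean on these libraries where they do the work, as an engineer would, in place of code of your own. Each camera call takes 0.05 s, during which the arm holds its last target. There are 200 camera calls.

## Working session

There is one attempt and no reset: what is moved stays moved. The work goes in short steps, Python scripts to look and compute and a shell command to move; the robot and the scene stay as the last step left them, time stands still between calls to the robot, and variables do not carry over. Pictures are saved under pics/ and viewed, at most 10 in all, crops included, and the job is handed in when it is done.

```bash
mkdir -p pics; ls
python3 - <<'E'
from rig import manip
import cv2,numpy as np
for n in("top","side"):
    d=manip.get_image(n); cv2.imwrite(f"pics/{n}0.png",d["img"][:,:,::-1]); print(n,d["mtx"].tolist(),np.round(d["world_to_cam"],4).tolist())
s=manip.sense(); print(manip.tcp_to_grasp,s)
E
```

```text
pics
top [[545.8639449424985, 0.0, 319.2226532283136], [0.0, 545.8639449424985, 242.31705305143936], [0.0, 0.0, 1.0]] [[0.012, -0.9998, 0.0142, 0.0065], [-0.9889, -0.014, -0.148, 0.5794], [0.1481, -0.0122, -0.9889, 1.0209], [0.0, 0.0, 0.0, 1.0]]
side [[506.643724683324, 0.0, 313.21935759815847], [0.0, 506.643724683324, 238.0754600759997], [0.0, 0.0, 1.0]] [[-0.9253, -0.379, -0.015, 0.5511], [-0.1829, 0.4805, -0.8577, 0.1507], [0.3322, -0.7909, -0.5139, 0.7683], [0.0, 0.0, 0.0, 1.0]]
0.0187 {'time': 0.1, 'joints': array([ 1.16358775e+00,  1.31105513e-01,  1.48915336e+00, -6.26537700e-06,
        1.52301304e+00, -8.54066231e-02]), 'qd': array([ 1.62390592e-03, -6.47912512e-04, -4.50297592e-03, -2.51705731e-04,
       -2.40727431e-04, -5.65144290e-05]), 'joint_efforts': array([ 1.55491136e-03, -5.70945632e+01, -5.01946557e+01, -1.09812304e-04,
        7.89892831e-03,  6.18307786e-05]), 'eef_pos': array([0.18955494, 0.56875152, 0.23034682]), 'tool_rot': array([-3.13991899e+00, -1.37010196e-04,  2.81979089e+00]), 'force': array([ 0.05760173, -0.85013962, -0.22719894]), 'moment': array([-0.07495822,  0.02885736, -0.01824447]), 'grip_force': 0.0, 'finger_gap': 0.9990735831514064}
```

View pics/top0.png

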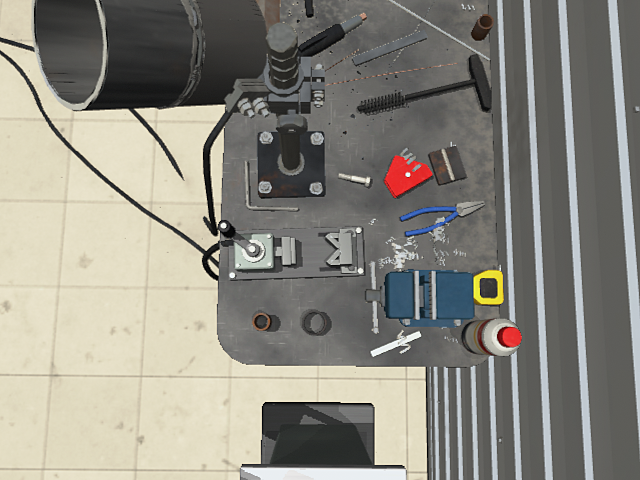

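View pics/side0.png

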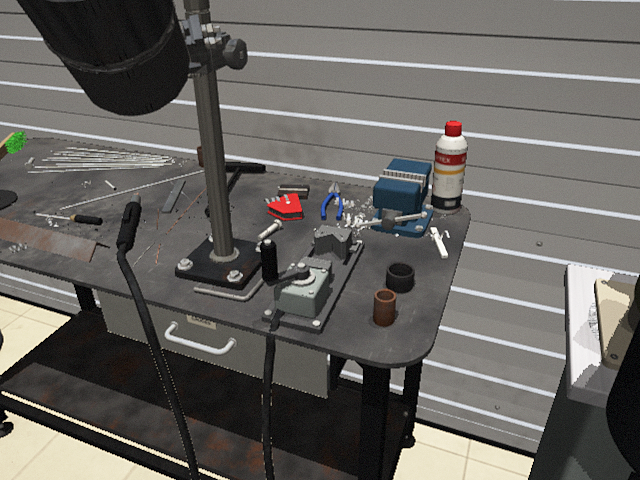

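The top view shows the clamp at about (228-365, 228-277), with its x axis pointing right (world -y). The grip is near (225,228), the tall ring at (262,322) and the wide ring at (316,322). A post stands behind the clamp. I'll enlarge both views.

Run:
```python
import cv2
a=cv2.imread("pics/top0.png")[205:345,205:375]; b=cv2.imread("pics/side0.png")[220:340,250:420]
cv2.imwrite("pics/c1.png",cv2.resize(a,None,fx=4,fy=4,interpolation=cv2.INTER_CUBIC))
cv2.imwrite("pics/c2.png",cv2.resize(b,None,fx=4,fy=4,interpolation=cv2.INTER_CUBIC))
```

```text
(no output)
```

View pics/c1.png

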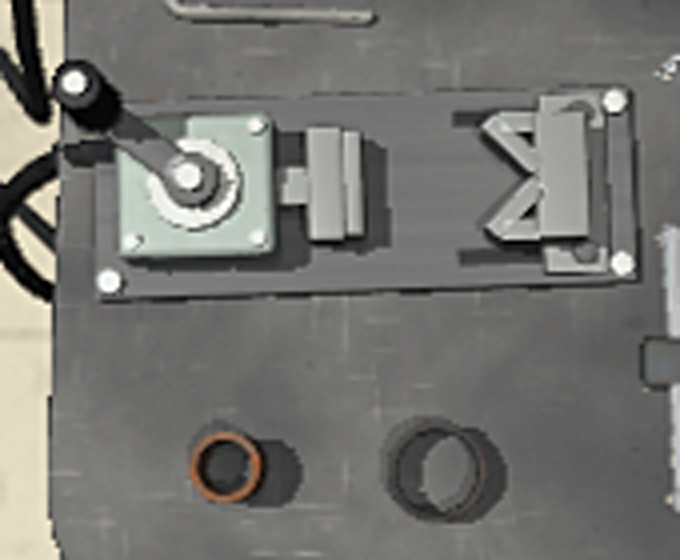

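View pics/c2.png

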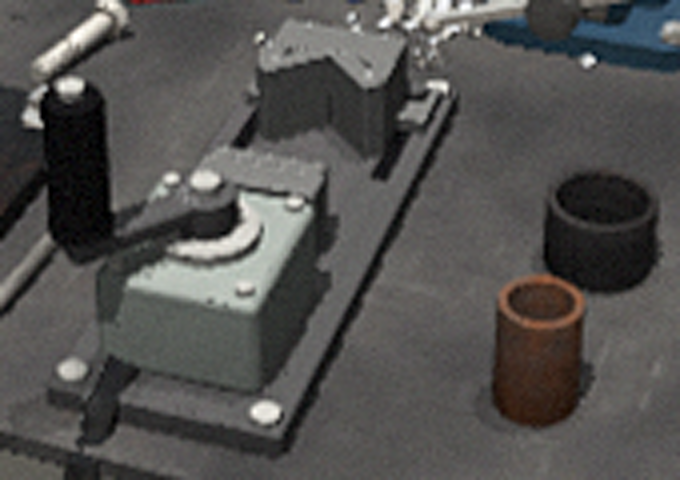

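The crops give these positions. In the top crop the ring rim centre is at (226,466), hub (189,177), pin top (76,83), V apex (540,176) and pad front edge (358,132)-(362,237). In the side crop the ring rim is at (541,302), hub (206,180) and pin top (70,87).

```bash
cat > h.py <<'E'
import numpy as np
from rig import manip
def cam(n):
    d=manip.get_image(n); return d["mtx"],d["world_to_cam"]
def atz(c,p,z):
    K,T=c; r=T[:3,:3].T@np.linalg.inv(K)@[*p,1]; o=-T[:3,:3].T@T[:3,3]; return o+r*(z-o[2])/r[2]
E
python3 - <<'E'
from h import *
import cv2
t,s=cam("top"),cam("side")
tp=lambda u,v:(205+(u-1.5)/4,205+(v-1.5)/4); sp=lambda u,v:(250+(u-1.5)/4,220+(v-1.5)/4)
np.set_printoptions(precision=4,suppress=True)
for n,a,b,z in [("ring",(226,466),(541,302),.05),("hub",(189,177),(206,180),.084),("pin",(76,83),(70,87),.147)]:
    P=[c[0]@c[1][:3] for c in(t,s)]
    X=cv2.triangulatePoints(P[0],P[1],np.float64(tp(*a)),np.float64(sp(*b))).ravel()
    print(n,atz(t,tp(*a),z),atz(s,sp(*b),z),X[:3]/X[3])
for n,a,z in [("apex40",(540,176),.04),("apex52",(540,176),.052),("pad",(358,132),.049),("pad",(362,237),.049),("b1",(108,281),.015),("b2",(615,101),.015),("b3",(622,264),.015),("plate fr l",(97,300),.012),("plate fr r",(634,283),.012),("wide",(436,470),.034),("vm1",(486,124),.04),("vm2",(490,232),.04)]:
    print(n,atz(t,tp(*a),z))
E
```

```text
ring [0.4259 0.1223 0.05  ] [0.4246 0.1217 0.05  ] [0.4253 0.1221 0.0502]
hub [0.559  0.1401 0.084 ] [0.559  0.1366 0.084 ] [0.5582 0.1397 0.0863]
pin [0.5915 0.184  0.147 ] [0.5911 0.1838 0.147 ] [0.5913 0.1839 0.1471]
apex40 [ 0.5679 -0.026   0.04  ]
apex52 [ 0.5662 -0.0253  0.052 ]
pad [0.5869 0.0629 0.049 ]
pad [0.5358 0.06   0.049 ]
b1 [0.5159 0.1863 0.015 ]
b2 [ 0.6099 -0.0647  0.015 ]
b3 [ 0.5278 -0.0683  0.015 ]
plate fr l [0.5067 0.1918 0.012 ]
plate fr r [ 0.5186 -0.0745  0.012 ]
wide [0.4253 0.0229 0.034 ]
vm1 [0.5932 0.0007 0.04  ]
vm2 [ 0.5401 -0.0018  0.04  ]
```

```bash
python3 -m pendant '[1,27,-51,-4,0,0,-0.15, 1,27,-51,-4,0,0,-0.15, 1,27,-51,-4,0,0,-0.15, 1,27,-51,-4,0,0,-0.15, 1,27,-51,-4,0,0,-0.15, 1,27,-51,-4,0,0,-0.15, 1,27,-51,-4,0,0,-0.15, 1,27,-51,-4,0,0,-0.15]' 60; python3 -m pendant '[1,20,-38.5,-40,0,0,0, 1,0,0,-20,0,0,0, 1,0,0,0,0,0,0,1,0,0,0,0,0,0]'
```

```text
time: 1.2
eef_pos: [0.4063, 0.1595, 0.1993]
tool_rot: [3.141, -0.0, 1.615]
force: [1.0, 0.8, 0.5]
finger_gap: 1.0
grip_force: 0.0
time: 1.7
eef_pos: [0.4261, 0.1232, 0.1403]
tool_rot: [3.141, -0.0, 1.62]
force: [0.4, 0.5, 0.8]
finger_gap: 1.005
grip_force: 0.0
```

```bash
python3 -m pendant '[1,0,-1,-45,0,0,0, 1,0,0,-45,0,0,0, 1,0,0,-25,0,0,0, 1,0,0,-10,0,0,0, 1,0,0,0,0,0,0, 1,0,0,0,0,0,0]' && python3 -m pendant '[-1,0,0,0,0,0,0,-1,0,0,0,0,0,0,-1,0,0,0,0,0,0,-1,0,0,0,0,0,0,-1,0,0,0,0,0,0,-1,0,0,0,0,0,0]' 60
```

```text
time: 2.45
eef_pos: [0.4272, 0.1222, 0.016]
tool_rot: [3.139, -0.0, 1.62]
force: [-0.9, 0.1, 0.2]
finger_gap: 0.998
grip_force: 0.0
time: 3.2
eef_pos: [0.4261, 0.1218, 0.0148]
tool_rot: [3.141, -0.0, 1.62]
force: [-1.2, 0.1, 6.0]
finger_gap: 0.38
grip_force: 59.2
```

```bash
python3 -m pendant '[-1,0,0,45,0,0,0, -1,0,0,45,0,0,0, -1,46,-31,0,0,0,0, -1,46,-31,0,0,0,0, -1,45,-31,0,0,0,0, -1,0,0,0,0,0,0, -1,0,0,0,0,0,0]'
python3 - <<'E'
from h import *
import cv2
a=manip.get_image("side")["img"][:,:,::-1][150:400,200:440]; b=manip.get_image("top")["img"][:,:,::-1][190:350,190:390]
a=cv2.resize(a,(400,416)); b=cv2.resize(b,(400,320))
cv2.imwrite("pics/p2.png",np.hstack([a,cv2.copyMakeBorder(b,0,96,0,0,0)]))
E
```

```text
time: 4.08
eef_pos: [0.5618, 0.0287, 0.1031]
tool_rot: [-3.139, -0.0, 1.619]
force: [-0.9, 0.4, -1.1]
finger_gap: 0.376
grip_force: 60.5
```

View pics/p2.png

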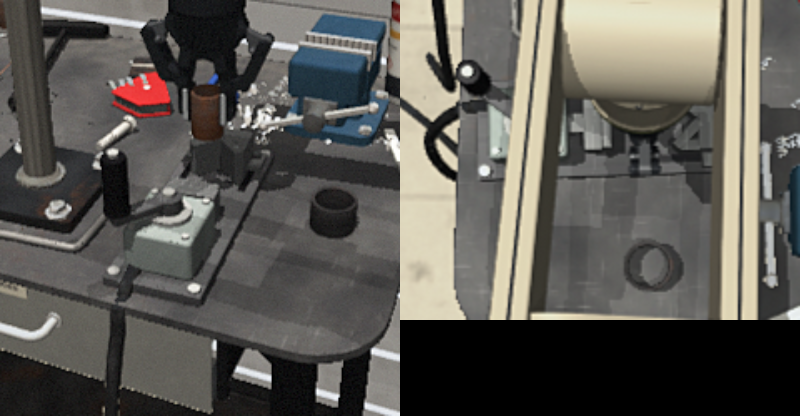

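The ring is held upright above the bed, with its rim near (207,90) in the left half, so I'm lowering it.

```bash
python3 -m pendant '[-1,1,0,-35,0,0,0, -1,0,0,-25,0,0,0, -1,0,0,-11,0,0,0, -1,0,0,-3,0,0,0, -1,0,0,0,0,0,0]'; python3 -m pendant '[-1,0,0,-1,0,0,0,-1,0,0,0,0,0,0,-1,0,0,0,0,0,0]'
```

```text
time: 4.8
eef_pos: [0.5644, 0.0289, 0.0313]
tool_rot: [3.14, 0.0, 1.62]
force: [-0.0, 0.1, -1.7]
finger_gap: 0.378
grip_force: 60.6
time: 5.18
eef_pos: [0.564, 0.0287, 0.0297]
tool_rot: [3.141, 0.0, 1.62]
force: [0.4, 1.1, -0.9]
finger_gap: 0.378
grip_force: 60.6
```

```bash
python3 -m pendant '[-1,0,0,-1,0,0,0,-1,0,0,0,0,0,0]';python3 -m pendant '[-1,0,0,-1,0,0,0,-1,0,0,0,0,0,0]'; python3 -m pendant '[-1,0,0,-0.5,0,0,0,-1,0,0,0,0,0,0]'
```

```text
time: 5.42
eef_pos: [0.5636, 0.0287, 0.0281]
tool_rot: [-3.141, -0.0, 1.62]
force: [0.3, -0.9, -1.3]
finger_gap: 0.372
grip_force: 60.6
time: 5.68
eef_pos: [0.5636, 0.0287, 0.0271]
tool_rot: [-3.141, 0.0, 1.62]
force: [-0.5, -0.4, -0.9]
finger_gap: 0.378
grip_force: 60.6
time: 5.92
eef_pos: [0.5638, 0.0287, 0.0269]
tool_rot: [3.142, 0.0, 1.62]
force: [-0.3, -0.8, 0.4]
finger_gap: 0.378
grip_force: 60.8
```

```bash
python3 -m pendant '[-1,0,0,-0.5,0,0,0,-1,0,0,0,0,0,0]'; python3 -m pendant '[0.3,0,0,0,0,0,0,0.3,0,0,0,0,0,0,0.3,0,0,0,0,0,0,1,0,0,0,0,0,0,1,0,0,0,0,0,0]'; python3 -m pendant '[1,0,0,10,0,0,0,1,0,0,40,0,0,0,1,0,0,50,0,0,0,1,0,0,50,0,0,0,1,0,0,10,0,0,0,1,0,0,0,0,0,0]'
```

```text
time: 6.18
eef_pos: [0.5639, 0.0287, 0.0268]
tool_rot: [3.141, 0.0, 1.62]
force: [-3.5, -0.2, 4.4]
finger_gap: 0.381
grip_force: 61.3
time: 6.8
eef_pos: [0.5637, 0.0287, 0.0263]
tool_rot: [3.142, 0.0, 1.62]
force: [0.7, 0.6, 0.1]
finger_gap: 0.995
grip_force: 0.0
time: 7.55
eef_pos: [0.5643, 0.0287, 0.1874]
tool_rot: [3.139, 0.0, 1.62]
force: [-0.4, 0.0, -0.0]
finger_gap: 1.001
grip_force: 0.0
```

```bash
python3 -m pendant '[1,9,52,0,0,0,0,1,9,52,0,0,0,0,1,9,51,0,0,0,0,1,0,0,0,0,0,0,1,0,0,0,0,0,0]'
python3 - <<'E'
from h import *
import cv2
a=manip.get_image("side")["img"][:,:,::-1][0:330,150:450]
cv2.imwrite("pics/p3.png",cv2.resize(a,(545,600)))
E
```

```text
time: 8.18
eef_pos: [0.5896, 0.1833, 0.184]
tool_rot: [-3.138, 0.001, 1.621]
force: [0.2, -0.9, 0.0]
finger_gap: 0.998
grip_force: 0.0
```

View pics/p3.png

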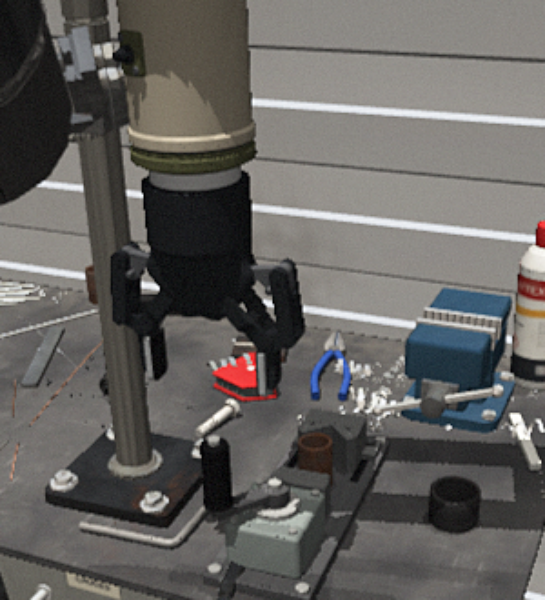

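The ring stands upright on the bed at about (315,455). The gripper is above and around the grip at (215,475), clear of the post. Next I lower and take the grip.

```bash
python3 -m pendant '[1,1,0,-30,0,0,0,1,0,0,-30,0,0,0,1,0,0,-20,0,0,0,1,0,0,-4,0,0,0,1,0,0,0,0,0,0]'; python3 -m pendant '[-1,0,0,0,0,0,0,-1,0,0,0,0,0,0,-1,0,0,0,0,0,0,-1,0,0,0,0,0,0,-1,0,0,0,0,0,0,-1,0,0,0,0,0,0]' 70
```

```text
time: 8.85
eef_pos: [0.5921, 0.1834, 0.1029]
tool_rot: [3.141, -0.0, 1.619]
force: [0.6, 0.3, 0.1]
finger_gap: 1.0
grip_force: 0.0
time: 9.6
eef_pos: [0.5917, 0.1838, 0.103]
tool_rot: [-3.142, 0.0, 1.62]
force: [-4.1, -1.2, 6.7]
finger_gap: 0.262
grip_force: 68.3
```

```bash
cat > g.py <<'E'
from h import *
import sys
def rows(phi,step,n,R=55.):
    p=np.radians(phi-step*np.arange(n+1)); P=R*np.c_[np.cos(p),np.sin(p)]
    d=np.diff(np.round(P,1),axis=0); print("phi",phi,"->",phi-step*n); print("[" + ", ".join(f"-1,{a:.1f},{b:.1f},0,0,0,0" for a,b in d)+"]")
def ft(c=(.5588,.139)):
    s=manip.sense(); r=s["eef_pos"][:2]-np.array(c); ph=np.arctan2(r[1],r[0]); e=r/np.hypot(*r); t=np.array([e[1],-e[0]])
    f=s["force"]; print("R %.1f phi %.1f Frad %.1f Ftan %.1f Fz %.1f"%(np.hypot(*r)*1e3,np.degrees(ph),f[:2]@e,f[:2]@t,f[2]),"grip",round(float(s["grip_force"]),1),"t",s["time"])
E
python3 - <<'E'
from g import *
ft(); rows(53.7,7.5,8); 
for k in range(3): rows(-6.3-120*k,15,8)
E
```

```text
R 55.5 phi 53.7 Frad -3.3 Ftan -2.6 Fz 6.7 grip 68.3 t 9.6
phi 53.7 -> -6.299999999999997
[-1,5.5,-4.6,0,0,0,0, -1,4.8,-5.3,0,0,0,0, -1,4.1,-5.9,0,0,0,0, -1,3.4,-6.4,0,0,0,0, -1,2.4,-6.8,0,0,0,0, -1,1.6,-7.0,0,0,0,0, -1,0.6,-7.1,0,0,0,0, -1,-0.3,-7.2,0,0,0,0]
phi -6.3 -> -126.3
[-1,-3.5,-14.0,0,0,0,0, -1,-6.9,-12.6,0,0,0,0, -1,-9.9,-10.3,0,0,0,0, -1,-12.3,-7.5,0,0,0,0, -1,-13.8,-4.0,0,0,0,0, -1,-14.3,-0.3,0,0,0,0, -1,-14.0,3.5,0,0,0,0, -1,-12.6,6.9,0,0,0,0]
phi -126.3 -> -246.3
[-1,-10.3,9.9,0,0,0,0, -1,-7.5,12.3,0,0,0,0, -1,-4.0,13.8,0,0,0,0, -1,-0.3,14.3,0,0,0,0, -1,3.5,14.0,0,0,0,0, -1,6.9,12.6,0,0,0,0, -1,9.9,10.3,0,0,0,0, -1,12.3,7.5,0,0,0,0]
phi -246.3 -> -366.3
[-1,13.8,4.0,0,0,0,0, -1,14.3,0.3,0,0,0,0, -1,14.0,-3.5,0,0,0,0, -1,12.6,-6.9,0,0,0,0, -1,10.3,-9.9,0,0,0,0, -1,7.5,-12.3,0,0,0,0, -1,4.0,-13.8,0,0,0,0, -1,0.3,-14.3,0,0,0,0]
```

```bash
python3 -m pendant '[-1,5.5,-4.6,0,0,0,0, -1,4.8,-5.3,0,0,0,0, -1,4.1,-5.9,0,0,0,0, -1,3.4,-6.4,0,0,0,0]'; python3 -c "from g import *;ft()"; python3 -m pendant '[-1,2.4,-6.8,0,0,0,0, -1,1.6,-7.0,0,0,0,0, -1,0.6,-7.1,0,0,0,0, -1,-0.3,-7.2,0,0,0,0]';python3 -c "from g import *;ft()"
```

```text
time: 10.1
eef_pos: [0.6086, 0.1626, 0.1029]
tool_rot: [-3.14, -0.002, 1.621]
force: [-9.7, 3.9, 8.4]
finger_gap: 0.262
grip_force: 68.6
R 55.1 phi 25.3 Frad -7.1 Ftan -7.7 Fz 8.4 grip 68.6 t 10.1
time: 10.6
eef_pos: [0.6133, 0.1352, 0.103]
tool_rot: [-3.141, -0.003, 1.621]
force: [-5.0, 8.3, 6.5]
finger_gap: 0.261
grip_force: 68.6
R 54.7 phi -3.9 Frad -5.6 Ftan -8.0 Fz 6.5 grip 68.6 t 10.6
```

```bash
python3 -m pendant '[-1,-3.5,-14.0,0,0,0,0, -1,-6.9,-12.6,0,0,0,0, -1,-9.9,-10.3,0,0,0,0, -1,-12.3,-7.5,0,0,0,0, -1,-13.8,-4.0,0,0,0,0, -1,-14.3,-0.3,0,0,0,0, -1,-14.0,3.5,0,0,0,0, -1,-12.6,6.9,0,0,0,0]'; python3 -c "from g import *;ft()"
```

```text
time: 11.6
eef_pos: [0.5277, 0.0941, 0.103]
tool_rot: [3.138, 0.002, 1.619]
force: [7.8, -3.1, -1.4]
finger_gap: 0.262
grip_force: 68.9
R 54.6 phi -124.7 Frad -1.9 Ftan -8.2 Fz -1.4 grip 68.9 t 11.6
```

```bash
python3 -m pendant '[-1,-10.3,9.9,0,0,0,0, -1,-7.5,12.3,0,0,0,0, -1,-4.0,13.8,0,0,0,0, -1,-0.3,14.3,0,0,0,0, -1,3.5,14.0,0,0,0,0, -1,6.9,12.6,0,0,0,0, -1,9.9,10.3,0,0,0,0, -1,12.3,7.5,0,0,0,0]'; python3 -c "from g import *;ft()"
```

```text
time: 12.6
eef_pos: [0.5364, 0.1904, 0.1029]
tool_rot: [-3.14, 0.0, 1.62]
force: [-6.1, -5.4, 8.3]
finger_gap: 0.263
grip_force: 69.9
R 56.1 phi 113.6 Frad -2.5 Ftan -7.8 Fz 8.3 grip 69.9 t 12.6
```

```bash
python3 -m pendant '[-1,13.8,4.0,0,0,0,0, -1,14.3,0.3,0,0,0,0, -1,14.0,-3.5,0,0,0,0, -1,12.6,-6.9,0,0,0,0, -1,10.3,-9.9,0,0,0,0, -1,7.5,-12.3,0,0,0,0, -1,4.0,-13.8,0,0,0,0, -1,0.3,-14.3,0,0,0,0]'; python3 -c "from g import *;ft()"
```

```text
time: 13.6
eef_pos: [0.6134, 0.135, 0.1029]
tool_rot: [-3.141, -0.003, 1.621]
force: [-9.2, 8.3, 7.5]
finger_gap: 0.261
grip_force: 69.8
R 54.7 phi -4.2 Frad -9.8 Ftan -7.6 Fz 7.5 grip 69.8 t 13.6
```

```bash
python3 -m pendant '[-1,-3.5,-14.0,0,0,0,0, -1,-6.9,-12.6,0,0,0,0, -1,-9.9,-10.3,0,0,0,0, -1,-12.3,-7.5,0,0,0,0, -1,-13.8,-4.0,0,0,0,0, -1,-14.3,-0.3,0,0,0,0, -1,-14.0,3.5,0,0,0,0, -1,-12.6,6.9,0,0,0,0]'; python3 -c "
from g import *;ft();rows(-126.3,7.5,8);rows(-186.3,7.5,8);rows(-246.3,7.5,8)"
```

```text
time: 14.6
eef_pos: [0.5278, 0.0941, 0.103]
tool_rot: [3.138, 0.002, 1.619]
force: [7.3, -2.8, -1.7]
finger_gap: 0.264
grip_force: 69.2
R 54.6 phi -124.6 Frad -1.9 Ftan -7.6 Fz -1.7 grip 69.2 t 14.6
phi -126.3 -> -186.3
[-1,-5.5,4.6,0,0,0,0, -1,-4.8,5.3,0,0,0,0, -1,-4.1,5.9,0,0,0,0, -1,-3.4,6.4,0,0,0,0, -1,-2.4,6.8,0,0,0,0, -1,-1.6,7.0,0,0,0,0, -1,-0.6,7.1,0,0,0,0, -1,0.3,7.2,0,0,0,0]
phi -186.3 -> -246.3
[-1,1.3,7.1,0,0,0,0, -1,2.2,6.9,0,0,0,0, -1,3.0,6.5,0,0,0,0, -1,3.9,6.1,0,0,0,0, -1,4.6,5.5,0,0,0,0, -1,5.3,4.8,0,0,0,0, -1,5.9,4.1,0,0,0,0, -1,6.4,3.4,0,0,0,0]
phi -246.3 -> -306.3
[-1,6.8,2.4,0,0,0,0, -1,7.0,1.6,0,0,0,0, -1,7.1,0.6,0,0,0,0, -1,7.2,-0.3,0,0,0,0, -1,7.1,-1.3,0,0,0,0, -1,6.9,-2.2,0,0,0,0, -1,6.5,-3.0,0,0,0,0, -1,6.1,-3.9,0,0,0,0]
```

```bash
python3 -m pendant '[-1,-5.5,4.6,0,0,0,0, -1,-4.8,5.3,0,0,0,0, -1,-4.1,5.9,0,0,0,0, -1,-3.4,6.4,0,0,0,0, -1,-2.4,6.8,0,0,0,0, -1,-1.6,7.0,0,0,0,0, -1,-0.6,7.1,0,0,0,0, -1,0.3,7.2,0,0,0,0]'; python3 -c "from g import *;ft()"
```

```text
time: 15.6
eef_pos: [0.5037, 0.1443, 0.1029]
tool_rot: [-3.14, 0.002, 1.62]
force: [-8.5, -6.8, 11.0]
finger_gap: 0.265
grip_force: 70.3
R 55.4 phi 174.5 Frad 7.8 Ftan -7.6 Fz 11.0 grip 70.3 t 15.6
```

```bash
python3 -m pendant '[-1,1.3,7.1,0,0,0,0, -1,2.2,6.9,0,0,0,0, -1,3.0,6.5,0,0,0,0, -1,3.9,6.1,0,0,0,0]'; python3 -c "from g import *;ft()"; python3 -m pendant '[-1,4.6,5.5,0,0,0,0, -1,5.3,4.8,0,0,0,0]'; python3 -c "from g import *;ft()"
```

```text
time: 16.1
eef_pos: [0.5138, 0.172, 0.1029]
tool_rot: [-3.139, 0.001, 1.62]
force: [-9.3, -2.5, 9.7]
finger_gap: 0.263
grip_force: 70.5
R 55.8 phi 143.7 Frad 6.0 Ftan -7.6 Fz 9.7 grip 70.5 t 16.1
time: 16.35
eef_pos: [0.5239, 0.1826, 0.1029]
tool_rot: [-3.14, 0.0, 1.62]
force: [-8.3, -0.9, 9.2]
finger_gap: 0.266
grip_force: 70.4
R 55.9 phi 128.7 Frad 4.5 Ftan -7.0 Fz 9.2 grip 70.4 t 16.35
```

```bash
python3 -m pendant '[-1,5.9,4.1,0,0,0,0, -1,6.4,3.4,0,0,0,0, -1,6.8,2.4,0,0,0,0]'; python3 -c "from g import *;ft()"
```

```text
time: 16.73
eef_pos: [0.5432, 0.1927, 0.1029]
tool_rot: [-3.14, -0.0, 1.62]
force: [-8.2, -0.9, 9.2]
finger_gap: 0.26
grip_force: 70.4
R 56.0 phi 106.2 Frad 1.4 Ftan -8.1 Fz 9.2 grip 70.4 t 16.725
```

```bash
python3 -m pendant '[-1,7.0,1.6,0,0,0,0, -1,7.1,0.6,0,0,0,0, -1,7.2,-0.3,0,0,0,0]'; python3 -c "from g import *;ft();rows(-276.3,7.5,8);rows(-336.3,7.5,8)
rows(-396.3,7.5,8)"
```

```text
time: 17.1
eef_pos: [0.5646, 0.1946, 0.1029]
tool_rot: [-3.14, -0.0, 1.62]
force: [-7.5, -1.1, 9.2]
finger_gap: 0.262
grip_force: 70.4
R 55.9 phi 84.1 Frad -1.9 Ftan -7.4 Fz 9.2 grip 70.4 t 17.1
phi -276.3 -> -336.3
[-1,7.1,-1.3,0,0,0,0, -1,6.9,-2.2,0,0,0,0, -1,6.5,-3.0,0,0,0,0, -1,6.1,-3.9,0,0,0,0, -1,5.5,-4.6,0,0,0,0, -1,4.8,-5.3,0,0,0,0, -1,4.1,-5.9,0,0,0,0, -1,3.4,-6.4,0,0,0,0]
phi -336.3 -> -396.3
[-1,2.4,-6.8,0,0,0,0, -1,1.6,-7.0,0,0,0,0, -1,0.6,-7.1,0,0,0,0, -1,-0.3,-7.2,0,0,0,0, -1,-1.3,-7.1,0,0,0,0, -1,-2.2,-6.9,0,0,0,0, -1,-3.0,-6.5,0,0,0,0, -1,-3.9,-6.1,0,0,0,0]
phi -396.3 -> -456.3
[-1,-4.6,-5.5,0,0,0,0, -1,-5.3,-4.8,0,0,0,0, -1,-5.9,-4.1,0,0,0,0, -1,-6.4,-3.4,0,0,0,0, -1,-6.8,-2.4,0,0,0,0, -1,-7.0,-1.6,0,0,0,0, -1,-7.1,-0.6,0,0,0,0, -1,-7.2,0.3,0,0,0,0]
```

```bash
python3 -m pendant '[-1,7.1,-1.3,0,0,0,0, -1,6.9,-2.2,0,0,0,0, -1,6.5,-3.0,0,0,0,0]'; python3 -c "from g import *;ft()"
```

```text
time: 17.48
eef_pos: [0.585, 0.1881, 0.1029]
tool_rot: [-3.14, -0.001, 1.62]
force: [-8.4, -0.2, 8.7]
finger_gap: 0.261
grip_force: 70.4
R 55.7 phi 61.9 Frad -4.2 Ftan -7.3 Fz 8.7 grip 70.4 t 17.475
```

```bash
python3 -m pendant '[-1,6.1,-3.9,0,0,0,0, -1,5.5,-4.6,0,0,0,0, -1,4.8,-5.3,0,0,0,0]'; python3 -c "from g import *;ft()"
```

```text
time: 17.85
eef_pos: [0.6012, 0.1746, 0.1029]
tool_rot: [-3.14, -0.001, 1.62]
force: [-8.5, 2.3, 9.2]
finger_gap: 0.265
grip_force: 70.4
R 55.3 phi 40.0 Frad -5.0 Ftan -7.2 Fz 9.2 grip 70.4 t 17.85
```

```bash
python3 -m pendant '[-1,4.1,-5.9,0,0,0,0, -1,3.4,-6.4,0,0,0,0]'; python3 -c "from g import *;ft()"
```

```text
time: 18.1
eef_pos: [0.6086, 0.1627, 0.1029]
tool_rot: [-3.14, -0.002, 1.621]
force: [-9.1, 5.0, 8.9]
finger_gap: 0.264
grip_force: 70.4
R 55.1 phi 25.5 Frad -6.1 Ftan -8.4 Fz 8.9 grip 70.4 t 18.1
```

```bash
python3 -m pendant '[-1,2.4,-6.8,0,0,0,0, -1,1.6,-7.0,0,0,0,0]'; python3 -c "from g import *;ft()"
```

```text
time: 18.35
eef_pos: [0.6126, 0.1498, 0.1029]
tool_rot: [-3.14, -0.003, 1.621]
force: [-8.4, 9.0, 8.2]
finger_gap: 0.264
grip_force: 70.3
R 54.9 phi 11.3 Frad -6.5 Ftan -10.5 Fz 8.2 grip 70.3 t 18.35
```

```bash
python3 -m pendant '[-1,0.6,-7.1,0,0,0,0, -1,-0.3,-7.2,0,0,0,0]'; python3 -c "from g import *;ft()"
```

```text
time: 18.6
eef_pos: [0.6134, 0.1362, 0.103]
tool_rot: [-3.141, -0.004, 1.621]
force: [-5.5, 12.7, 4.3]
finger_gap: 0.263
grip_force: 70.1
R 54.7 phi -2.9 Frad -6.2 Ftan -12.4 Fz 4.3 grip 70.1 t 18.6
```

```bash
python3 -m pendant '[-1,-1.3,-7.1,0,0,0,0, -1,-2.2,-6.9,0,0,0,0]'; python3 -c "from g import *;ft()"
```

```text
time: 18.85
eef_pos: [0.6107, 0.1227, 0.103]
tool_rot: [3.14, -0.005, 1.621]
force: [0.8, 15.2, 0.5]
finger_gap: 0.264
grip_force: 69.8
R 54.4 phi -17.5 Frad -3.8 Ftan -14.8 Fz 0.5 grip 69.8 t 18.85
```

The crank's resistance has risen by 7.3 N, from 7.5 to 14.8 N, so the ring is firm. I'm letting go and retracting.

```bash
python3 -m pendant '[-1,0,0,0,0,0,0,-1,0,0,0,0,0,0]'; python3 -c "from g import *;ft()"; python3 -m pendant '[0.2,0,0,0,0,0,0,0.2,0,0,0,0,0,0,1,0,0,0,0,0,0,1,0,0,0,0,0,0,1,0,0,0,0,0,0]'; python3 -m pendant '[1,0,0,20,0,0,0,1,0,0,40,0,0,0,1,0,0,45,0,0,0,1,-40,0,30,0,0,0,1,-50,0,0,0,0,0,1,-50,0,0,0,0,0,1,-50,0,0,0,0,0,1,0,0,0,0,0,0]'
python3 - <<'E'
from h import *
import cv2
a=manip.get_image("side")["img"][:,:,::-1][200:340,240:420]; b=manip.get_image("top")["img"][:,:,::-1][190:350,190:390]
a=cv2.resize(a,(400,311)); b=cv2.resize(b,(400,320))
cv2.imwrite("pics/p4.png",np.hstack([cv2.copyMakeBorder(a,0,9,0,0,0),b]))
E
```

```text
time: 19.1
eef_pos: [0.6105, 0.122, 0.103]
tool_rot: [3.14, -0.004, 1.621]
force: [-1.6, 9.6, 2.5]
finger_gap: 0.263
grip_force: 69.8
R 54.4 phi -18.2 Frad -4.5 Ftan -8.7 Fz 2.5 grip 69.8 t 19.1
time: 19.73
eef_pos: [0.6103, 0.1193, 0.1022]
tool_rot: [-3.141, 0.0, 1.62]
force: [0.8, 0.4, -0.1]
finger_gap: 0.999
grip_force: 0.0
time: 20.72
eef_pos: [0.418, 0.1196, 0.2386]
tool_rot: [3.14, -0.0, 1.621]
force: [0.6, -0.3, 0.5]
finger_gap: 0.998
grip_force: 0.0
```

View pics/p4.png

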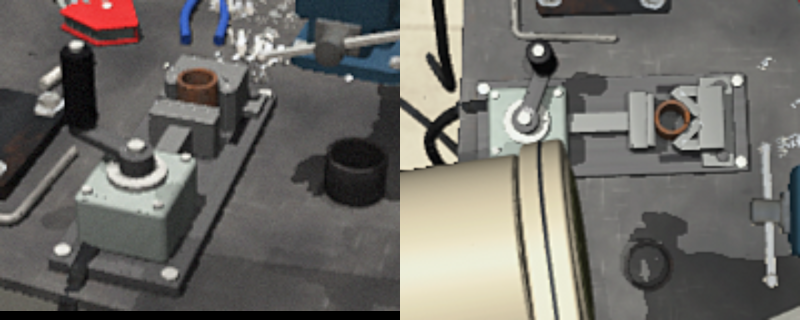

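The ring stands upright, seated in the V at about (672,118) with the jaw pressed against it. The crank is free and nothing else has moved.

```bash
python3 -c "from rig import manip; print(manip.hand_in())"
```

```text
the job is handed in; nothing more can be done
None
```

The tall ring is upright and clamped firmly in the V: winding resistance rose about 7.3 N above free winding, inside the 7–8 N target. The crank is released, nothing else was moved, and the job was handed in at about 21 s.

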